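Draw the specimen tray out of the test rig with the hook and uncap the specimen

TASK

Take the hook tool from its stand, catch the specimen tray's pull loop under the test rig's clear guard and gently draw the tray all the way out, easing it onto its stop without a jolt, keeping the gripper itself off the rig while you do. Hang the hook back upright in its stand; then lift the protective cap off the specimen and set it, open side down and not dropped, into the round cap dish. Leave the steel sleeve, the brass weight and the white bottle alone.

Things in the scene. Friction and masses are not known exactly. Their poses are not given: they have to be found in the camera images.
- rig: Fixed red test rig. Origin on the table below the tray's pull bar when the tray is home; +x points into the rig, the tray comes out along -x. Red side frames, open in the middle: inner faces y = +-80 mm, outer +-94, x = -25 to 160, 155 high. Red crosshead over x = 70 to 160, top 200, load cell on it to 238. Dark bed 120 wide, top 12 high, x -120 to 180, with 8 mm rails at y = +-53, tops 20 high.
- guard_edge (a point): Middle of the front lower edge of the rig's clear guard: 25 mm in front of the home pull bar (rig x = -25) and 155 mm above the table. The guard, 8 mm thick with a red front strip to 167 mm, covers from there back to the crosshead, over the loop; so the hook gets to the loop only on a shank leaning back about 30 to 45 deg out of the front.
- tray (a joint): How far the specimen tray is drawn out (m): 0 fully home (always so at the start), 0.130 at its hard stop (come onto it at a few cm/s at most). Slides along the rig's -x against a steady friction of about 2 N (plus light damping) and stays where it is left.
- loop (a point): Centre of the tray's pull bar: level steel bar, 6 mm thick, along the rig's y, axis 40 mm above the table. Side legs 6 mm thick, 48 mm apart on centres, run level 22 mm back, then slope down to the tray plate, whose edge is 35 mm behind the bar (plate top 24 mm high). Open from above; 28 mm from the bar's axis down to the bed. Moves with the tray; axes as the rig's.
- specimen_top (a point): Centre of the top face of the upright steel specimen fixed on the tray, 33 mm diameter, top 105 mm above the table, 64 mm behind the pull bar (rig +x). It stands in a dark socket 48 mm in diameter, top 54 mm above the table. Moves with the tray.
- cap: Loose black protective cap over the specimen's top, 40 mm high, about 60 g: skirt 43 mm outer, 37 mm bore, 24 mm deep; above it a solid knurled head 46 mm in diameter and 16 mm thick. Origin at the centre of its lower rim, z up; at the start the rim is 81 mm and the top 121 mm above the table.
- stand: Fixed grey tool stand. Origin on the table below the tool's shank; x, y as the tool's when it hangs straight. Level plate, top at z = 140 mm, x -59 to 41, y +-44, with a closed hole x -30 to 12, y +-10 that the hook and shank pass through; the tool's flange rests on the plate. Open below, down to a foot 8 mm thick.
- hook_tool: Hook tool, about 120 g, hung in the stand with some mm of play. Origin on the shank axis at the flange's underside, z up the shank. Flange 24 (x) by 46 (y) by 6 mm; above it a black handle 26 (x) by 18 (y) mm, z = 6 to 62, to be gripped across its 18 mm. Below, an 8 mm steel shank to z = -120 mm, where a 6 mm foot turns off square along -x; foot axis at z = -120, end point at x = -18.
- hook_tip (a point): End of the hook's foot, at (-18, 0, -120) mm in the hook tool's frame.
- dish: Fixed round aluminium cap dish, 65 mm outer and 57 mm inner diameter, rim 10 mm high, inner floor 5 mm above the table. Origin at the centre of its underside.
- sleeve: Bystander: standing steel sleeve, 32 mm diameter, 70 mm high. Origin at the centre of its underside.
- weight: Bystander: brass weight with a knob, 48 mm diameter, 62 mm high. Origin at the centre of its underside.
- oil: Bystander: white bottle with a black cap, 44 mm diameter, 110 mm high. Origin at the centre of its underside.
There are look-alikes about, which are no part of the job. There is more than one size of the hook_tool; the one meant has the size given above. Of the things shaped like the dish, the aluminium one is meant.

How it is judged:
On the way, in this order (a step that is already met when the one before it is completed fails the run):
1. the hook is in the loop and the tray starts to come out on it (value of joint tray above 0.02 m and contact force between hook_tool and rig above 0.3 N and distance between hook_tip and loop below 0.03 m), for 0.1 s.
2. the tray is drawn fully out, to within 8 mm of its stop (value of joint tray above 0.122 m), for 0.2 s.
3. the hook tool hangs in its stand again, released (horizontal distance between hook_tool and stand below 0.014 m and z of hook_tool in the frame of stand between 0.136 and 0.145 m and angle between hook_tool's own z axis and vertical below 0.12 rad and contact force between the fingers and hook_tool below 0.1 N), for 0.2 s.
4. the cap has been lifted clear of the specimen (distance between cap and specimen_top above 0.06 m), for 0.1 s.
At the end, for the whole second after the job is handed in: The tray is still drawn out (within 15 mm of its stop); the hook tool hangs at rest in its stand, flange down on the plate, within 14 mm of the stand's middle and upright within 7 deg; the cap lies at rest flat on the floor of the dish, open side down, within 10 mm of its middle (value of joint tray above 0.115 m and horizontal distance between hook_tool and stand below 0.014 m and z of hook_tool in the frame of stand between 0.136 and 0.145 m and angle between hook_tool's own z axis and vertical below 0.12 rad and horizontal distance between cap and dish below 0.01 m and z of cap in the frame of dish between 0.002 and 0.008 m and angle between cap's own z axis and vertical below 0.1 rad and linear speed of each of cap, hook_tool below 0.02 m/s); the robot touches nothing.
It fails at once if the gripper or arm pushes on the rig or tray (over 4 N) before the tray is out (value of joint tray below 0.12 m and contact force between any of the fingers, the arm and rig above 4 N).
It fails at once if the hook strikes or strains the rig or tray with over 40 N (contact force between hook_tool and rig above 40 N).
It fails at once if the cap is dropped from over 25 mm (contact force between anything else and cap below 0.005 N and height (world z) of cap above 0.03 m and distance between cap and specimen_top above 0.045 m).
It fails at once if the sleeve, the weight or the bottle is moved over 15 mm (distance of any of sleeve, weight, oil from where it was at the start of the episode above 0.015 m).
It also fails if it takes over 67 s, if anything falls off the work surface, if the arm or the gripper's body presses on something with over 40 N, if the wrist force passes 120 N, or if a joint passes its speed limit or range.

ROBOT

A 7-joint arm with a two-finger parallel gripper is mounted at the origin on the work surface. World frame = base frame: x ahead of the robot, y to its left, z up, the work surface at z = 0. Lengths are in m, angles in rad, forces in N, time in s.
With the tool pointing down it reaches from about 0.4 to 0.85 m from the base axis. Payload 4.5 kg.
Tool frame: the origin (TCP) lies on the centre line of the jaws, within the pads' length; the fingertips stand 17 mm ahead of it and the grasp point (between the pads) lies 2 mm behind it (r.tip_reach is the distance from the TCP to the fingertips, in m); z points along the fingers, y is the line along which they close (so a half turn about z gives the same grasp; the last joint's range is limited). The gripper opens to 88 mm and grips with 3 to 60 N. Pads are 18 mm wide; open, the fingers measure 123 mm over their backs; the gripper's body (75 mm by 187 mm) begins 45 mm behind the grasp point.
Start: joints at [1.322, 0.689, -0.195, 1.565, 0.157, 0.902, -0.215], TCP at [0.174, -0.6, 0.256] pointing down, gripper open.
Joint ranges: [-3.01, 3.01], [-0.46, 2.08], [-1.47, 1.51], [0.13, 2.56], [-1, 4.14], [0.04, 2.09], [-2.66, 2.66]. Speed limits (rad/s): [2.57, 2.57, 3.14, 3.14, 3.14, 3.14, 3.14].

INTERFACE

Orientations are given as a unit quaternion [x, y, z, w].
In Python, from plant import r gives the robot as it stands.
- The arm moves only by the tool step_arm, never from a script. Its argument "steps" is a list of rows, each a list of 7 numbers: the shift along the tool's x, y, z in cm, then the turn, a rotation vector about the tool's x, y, z in degrees, then the gripper's target within -1 to 1 (shut at 1, half-way at 0, fully open at -1). A call has 1 to 8 rows; each row shifts and turns the commanded pose from where the row before left it, along the tool's axes as they then stand; what a row does not reach is not made up. A row lasts 1/8 s, in which the tool goes at most 62.5 mm and 10.7 degrees, less where a joint would pass 70% of its speed; a pose out of reach is approached as far as the arm can. A call with a gripper value outside its range is refused whole. The fingers move at their own pace and stop on an object; "force" is the grip in N (left out, the last holds). Time passes only in rows, so rows that do not move let the fingers close. It gives the time, the measured TCP pose, the force, the opening and the grip force at its end, in the units of the state.
- r.get_state(): the state, without advancing time (a new reading comes with each control period).
- r.snapshot(name): name is "scene" or "top" or "wrist"; returns a dict with "pixels" (400x640x3 uint8, red, green, blue), "fx", "fy", "cx", "cy" (pixels), "cam_to_world" (4x4, takes a point from camera to world coordinates). Camera axes: x right, y down, z forward; pixel columns grow to the right and rows downward; lengths in m; the calibration is good to about 2 mm. A picture is of the moment at which its call begins. There is no depth.
- r.finish_job(): hands the job in; it is judged then, once.
The state is a dict: "clock": time; "q": joint angles; "qd": joint speeds; "joint_torque": joint torques, N m; "tool_pos": TCP position; "eef_rot": TCP orientation; "contact_force": force on the tool from outside, world axes, zero at the start; "moment": the same for the moment, N m; "opening": opening from 0.0 (shut) to 1.0 (fully open); "finger_force": force on a finger pad.
Only numpy, scipy, OpenCV 4.12 (cv2) and the standard library are available. Lean on these libraries where they do the work, as an engineer would, in place of code of your own. Each camera call takes 0.05 s, during which the arm holds its last target. There are 200 camera calls.

## Working session

There is one attempt and no reset: what is moved stays moved. The work goes in short steps, Python scripts to look and compute and a tool call to move; the robot and the scene stay as the last step left them, time stands still between calls to the robot, and variables do not carry over. Pictures are saved under pics/ and viewed, at most 10 in all, crops included, and the job is handed in when it is done.

Besides the shell and the picture viewer there is one more tool, called after "Call:" by a JSON object that holds its "method" and its "body", one argument or row to a line. step_arm: Moves the arm, as the interface text tells. Its arguments: {"type":"object","properties":{"steps":{"type":"array","items":{"type":"array","items":{"type":"number"}}},"force":{"type":"number"}},"required":["steps"]}

```bash
ls; mkdir -p pics
cat > h.py <<'E'
import numpy as np, cv2, json
from plant import r
from scipy.spatial.transform import Rotation as R
def snap(n,f=None):
    s=r.snapshot(n); s['cam_to_world']=np.array(s['cam_to_world'])
    if f: cv2.imwrite('pics/'+f,s['pixels'][:,:,::-1])
    return s
def ray(s,u,v):
    T=s['cam_to_world']; d=T[:3,:3]@np.array([(u-s['cx'])/s['fx'],(v-s['cy'])/s['fy'],1]); return T[:3,3],d
def onz(s,u,v,z):
    o,d=ray(s,u,v); return o+d*(z-o[2])/d[2]
def proj(s,p):
    T=s['cam_to_world']; c=T[:3,:3].T@(np.array(p)-T[:3,3]); return s['fx']*c[0]/c[2]+s['cx'],s['fy']*c[1]/c[2]+s['cy']
E
python3 - <<'E'
from h import *
import pickle
d={}
for n in('scene','top','wrist'):
    s=d[n]=snap(n); print(n,s['fx'],s['cx'],s['cy'],s['cam_to_world'].round(3).tolist())
pickle.dump(d,open('s0.pkl','wb'))
cv2.imwrite('pics/a.png',d['scene']['pixels'][:,:,::-1]);cv2.imwrite('pics/b.png',d['top']['pixels'][:,:,::-1])
print(r.get_state())
E
```

```text
pics
scene 466.25618871682303 324.34238462439487 202.83951100799516 [[-0.221, 0.812, -0.541, 1.26], [0.975, 0.19, -0.114, 0.194], [0.01, -0.552, -0.834, 1.134], [0.0, 0.0, 0.0, 1.0]]
top 487.24907265044766 317.7905100676807 195.14802905058895 [[-0.016, -0.997, 0.074, 0.516], [-1.0, 0.015, -0.017, 0.059], [0.016, -0.075, -0.997, 1.467], [0.0, 0.0, 0.0, 1.0]]
wrist 359.1311205225749 317.0492179676254 196.62995530426423 [[0.279, -0.919, -0.278, 0.245], [-0.96, -0.267, -0.079, -0.579], [-0.002, 0.289, -0.957, 0.385], [0.0, 0.0, 0.0, 1.0]]
{'clock': 0.15, 'q': array([ 1.32180467,  0.68977352, -0.19456324,  1.5660652 ,  0.15730291,
        0.90253584, -0.21506714]), 'qd': array([-2.37533122e-03, -1.87124864e-03,  1.49304858e-03, -2.36373247e-03,
        2.05058085e-04,  3.07832371e-05,  9.68839021e-04]), 'joint_torque': array([-1.73927328e-03, -5.27861488e+01, -1.26877550e+00, -1.53586167e+01,
       -5.25559962e-02,  3.87636610e-03,  1.21630501e-04]), 'tool_pos': array([ 0.1742565 , -0.59974772,  0.25511693]), 'eef_rot': array([ 9.90011360e-01,  1.40985898e-01, -1.41085830e-04, -6.80406683e-04]), 'contact_force': array([-0.2672368 , -0.10432534,  0.34201018]), 'moment': array([ 0.05277178, -0.0176632 , -0.02532588]), 'finger_force': 0.0, 'opening': 1.002713950338621}
```

View pics/a.png

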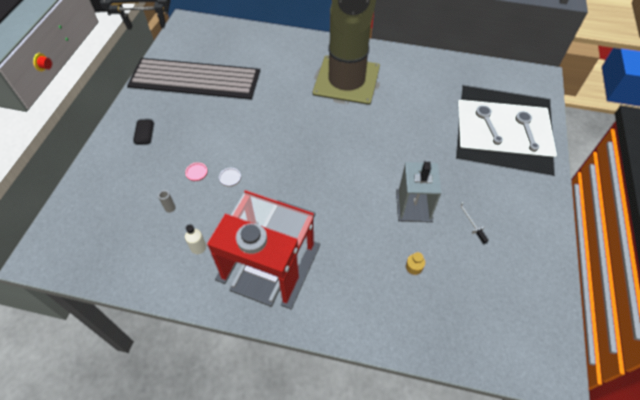

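View pics/b.png

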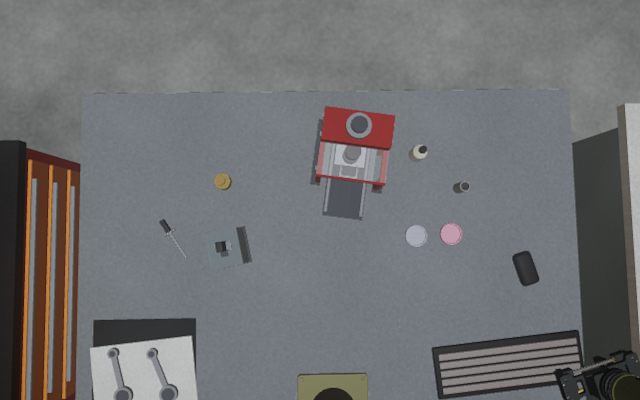

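The scene view shows the rig at (262,245), the stand with its hook at (420,190), and a bare hook tool lying at (475,225). It also shows the grey dish at (230,177), the pink dish at (196,172), the sleeve (167,202), the bottle (194,238) and the brass weight (416,263).

In the top view the stand tool is at (222,247), the lying hook at (172,238), the aluminium dish at (416,235), the pink one at (451,234) and the rig at (355,160).

- **Hook candidates:** the one hung in the stand (222,247) fits, because the task says it hangs there. The one lying at (172,238) is the look-alike.
- **Dish candidates:** the grey one (416,235) is aluminium. The pink one (451,234) is not.

I'll confirm both in one enlarged crop.

Run:
```python
import pickle,cv2,numpy as np
d=pickle.load(open('s0.pkl','rb'))
t=d['top']['pixels'][:,:,::-1]; s=d['scene']['pixels'][:,:,::-1]
def c(i,u,v,w,h,W,H): return cv2.resize(i[v:v+h,u:u+w],(W,H),interpolation=cv2.INTER_CUBIC)
a=np.hstack([c(t,305,95,100,75*5//3,400,500)[:300*5//3],c(t,150,205,110,75,400,273) if 0 else np.vstack([c(t,150,205,110,68,400,250),c(s,385,145,110,68,400,250)])])
b=a
cv2.imwrite('pics/c.png',b);print(b.shape)
cv2.imwrite('pics/d.png',np.hstack([c(t,395,215,80,60,400,300),c(s,200,180,130,98,400,300)]))
```

```text
(500, 800, 3)
```

View pics/c.png

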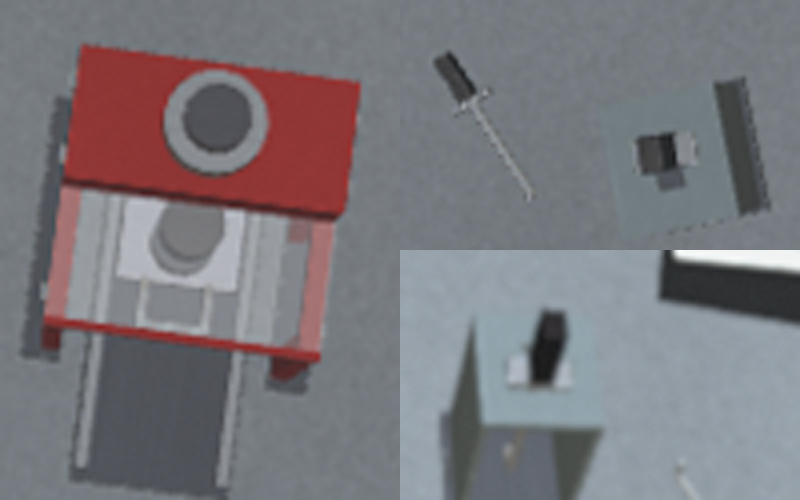

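The top crop shows the stand tool with a broad flange and dark handle at about (222–226,247). Its hole shows on the image-down side, so the tool's -x points to world -x. The lying one has a thinner handle and lies at (172,238), so the tool in the stand is the one meant. The rig corners are visible too. Next I'll fit poses from these points.

```bash
cat >> h.py <<'E'
from scipy.optimize import least_squares
def fit(obs,x0):
    # obs: (snapshot, (u,v), (x,y,z)) known points of a thing standing on the table -> x,y,yaw
    def f(p):
        c,s_=np.cos(p[2]),np.sin(p[2]); o=[]
        for s,uv,q in obs:
            o+=list(np.subtract(proj(s,[p[0]+c*q[0]-s_*q[1],p[1]+s_*q[0]+c*q[1],q[2]]),uv))
        return np.array(o)
    k=least_squares(f,x0,loss='soft_l1'); return k.x,f(k.x).reshape(-1,2).round(1)
E
python3 - <<'E'
from h import *
import pickle
d=pickle.load(open('s0.pkl','rb')); t=d['top']; s=d['scene']
g=lambda x,y:(305+x/4,95+y/4)
obs=[(t,g(82,45),(.16,.094,.2)),(t,g(360,83),(.16,-.094,.2)),(t,g(216,118),(.115,0,.238)),(t,g(70,480),(-.12,.06,.012)),(t,g(228,495),(-.12,-.06,.012)),
(t,g(46,322),(-.025,.094,.155)),(t,g(320,361),(-.025,-.094,.155)),(t,g(175,326),(0,0,.04))]
for i,(a,b,q) in enumerate(obs): obs[i]=(a,(b[0]-.4,b[1]-.4),q)
p,e=fit(obs,[.6,0,0]); print('rig',p.round(4),np.degrees(p[2]),e.tolist())
# stand plate: greenish-grey mask
def h(im,u0,v0,u1,v1):
    return cv2.cvtColor(im[v0:v1,u0:u1],cv2.COLOR_RGB2HSV)
im=t['pixels'].astype(int)
for v in (228,238,256,264): print(v,[tuple(im[v,u]) for u in range(200,262,4)])
print('dark handle'); 
g=im.max(2); m=(g[235:262,205:242]<70); ys,xs=np.nonzero(m); print(cv2.minAreaRect(np.c_[xs+205,ys+235].astype(np.float32)))
# dish
m=((im[215:256,400:435].min(2)>150)).astype(np.uint8); ys,xs=np.nonzero(m); print('dish',len(xs),cv2.minEnclosingCircle(np.c_[xs+400,ys+215].astype(np.float32)), xs.mean()+400,ys.mean()+215)
u,v=(xs.min()+xs.max())/2+400,(ys.min()+ys.max())/2+215
print(onz(t,u,v,.01))
print('stand approx',onz(t,222,247,.2),onz(t,226,247,.146))
E
```

```text
rig [ 0.6762 -0.0547 -0.1447] -8.290048688556972 [[-0.4, -0.6], [0.6, -0.8], [0.7, -0.8], [0.1, -0.2], [0.4, 1.3], [-0.6, 1.1], [-0.3, 0.3], [-0.5, 0.2]]
228 [(np.int64(117), np.int64(123), np.int64(128)), (np.int64(118), np.int64(124), np.int64(129)), (np.int64(117), np.int64(123), np.int64(128)), (np.int64(116), np.int64(122), np.int64(127)), (np.int64(117), np.int64(123), np.int64(128)), (np.int64(115), np.int64(121), np.int64(126)), (np.int64(118), np.int64(125), np.int64(130)), (np.int64(116), np.int64(123), np.int64(127)), (np.int64(115), np.int64(125), np.int64(129)), (np.int64(81), np.int64(89), np.int64(90)), (np.int64(65), np.int64(69), np.int64(67)), (np.int64(78), np.int64(82), np.int64(86)), (np.int64(117), np.int64(123), np.int64(128)), (np.int64(117), np.int64(123), np.int64(128)), (np.int64(117), np.int64(124), np.int64(129)), (np.int64(120), np.int64(126), np.int64(131))]
238 [(np.int64(113), np.int64(119), np.int64(124)), (np.int64(113), np.int64(121), np.int64(126)), (np.int64(115), np.int64(125), np.int64(130)), (np.int64(116), np.int64(126), np.int64(131)), (np.i
[... 1676 characters left out ...]
128)), (np.int64(113), np.int64(124), np.int64(129)), (np.int64(117), np.int64(127), np.int64(132)), (np.int64(111), np.int64(119), np.int64(125)), (np.int64(117), np.int64(123), np.int64(128)), (np.int64(121), np.int64(127), np.int64(133)), (np.int64(119), np.int64(125), np.int64(130)), (np.int64(118), np.int64(125), np.int64(130)), (np.int64(118), np.int64(124), np.int64(129))]
dark handle
((228.74996948242188, 243.24998474121094), (14.135235786437988, 26.17227554321289), 83.6598129272461)
dish 330 ((416.0, 235.5), 10.688879013061523) 415.44848484848484 235.4151515151515
[ 0.49889833 -0.25753231  0.01      ]
stand approx [0.47947054 0.28655015 0.2       ] [0.47775951 0.28554204 0.146     ]
```

Rig pose is about (0.676, -0.055) with yaw -8.3°. The dish is near (0.499, -0.257) and the stand near (0.478, 0.285). I'll move towards the stand.

Call:
{"method": "step_arm", "body": {
  "steps": [
    [4.4, -2.6, -1.4, 0, 0, 0, -1],
    [4.4, -2.6, -1.4, 0, 0, 0, -1],
    [4.4, -2.6, -1.4, 0, 0, 0, -1],
    [4.4, -2.6, -1.4, 0, 0, 0, -1],
    [4.4, -2.6, -1.4, 0, 0, 0, -1],
    [4.4, -2.6, -1.4, 0, 0, 0, -1],
    [4.4, -2.6, -1.4, 0, 0, 0, -1],
    [4.4, -2.6, -1.4, 0, 0, 0, -1]
  ]
}}

```text
clock: 1.15
tool_pos: [0.4552, -0.3008, 0.368]
eef_rot: [0.99, 0.141, -0.0, -0.0]
contact_force: [1.1, -0.0, -0.3]
opening: 0.997
finger_force: 0.0
```

Call:
{"method": "step_arm", "body": {
  "steps": [
    [1.7, -5.9, 0, 0, 0, 0, -1],
    [1.7, -5.9, 0, 0, 0, 0, -1],
    [1.7, -5.9, 0, 0, 0, 0, -1],
    [1.7, -5.9, 0, 0, 0, 0, -1],
    [1.7, -5.9, 0, 0, 0, 0, -1],
    [1.7, -5.9, 0, 0, 0, 0, -1],
    [1.7, -5.9, 0, 0, 0, 0, -1],
    [1.7, -5.9, 0, 0, 0, 0, -1]
  ]
}}

```text
clock: 2.15
tool_pos: [0.453, 0.1907, 0.3676]
eef_rot: [0.99, 0.141, 0.0, 0.0]
contact_force: [1.0, 0.2, 0.0]
opening: 0.996
finger_force: 0.0
```

Call:
{"method": "step_arm", "body": {
  "steps": [
    [1, -3.8, 0, 0, 0, 0, -1],
    [1, -3.8, 0, 0, 0, 0, -1],
    [0, 0, 0, 0, 0, 0, -1],
    [0, 0, 0, 0, 0, 0, -1]
  ]
}}

```text
clock: 2.65
tool_pos: [0.4513, 0.2665, 0.3673]
eef_rot: [0.99, 0.141, -0.0, 0.001]
contact_force: [0.2, -0.0, -0.2]
opening: 0.998
finger_force: 0.0
```

Run:
```python
from h import *
import pickle
d={n:snap(n) for n in('wrist','top')}
pickle.dump(d,open('s1.pkl','wb'))
cv2.imwrite('pics/e.png',d['wrist']['pixels'][:,:,::-1])
s=r.get_state();print(s['clock'],s['tool_pos'],s['eef_rot'],d['wrist']['cam_to_world'].round(3).tolist())
for p in((.478,.285,.2),(.478,.285,.14)): print(proj(d['wrist'],p))
```

```text
2.75 [0.45161833 0.26586194 0.3675625 ] [ 9.90181082e-01  1.39788964e-01 -1.30033790e-04  6.73129728e-04] [[0.278, -0.92, -0.278, 0.523], [-0.961, -0.266, -0.081, 0.287], [0.001, 0.29, -0.957, 0.498], [0.0, 0.0, 0.0, 1.0]]
(np.float64(304.4620777352969), np.float64(142.79862151410026))
(np.float64(306.4455647133248), np.float64(133.92624777134523))
```

View pics/e.png

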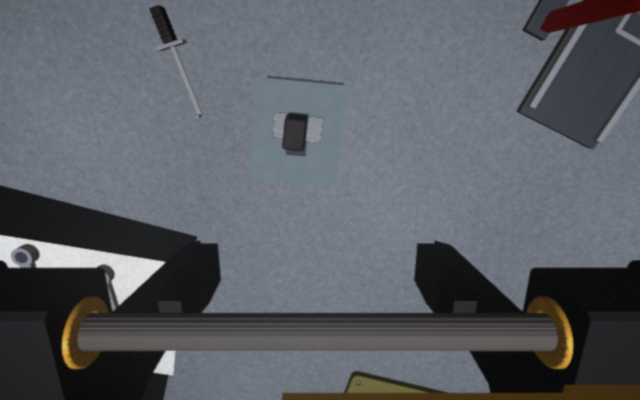

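The wrist view shows the stand plate (252–344, 76–185) with the handle at (295,132). The flange spans (272–323,127) with the hole just below it, and the lying look-alike is at (175,60). I'll measure the plate, flange and handle.

Run:
```python
from h import *
import pickle
d=pickle.load(open('s1.pkl','rb')); w=d['wrist']; im=w['pixels'].astype(int)
sub=im[65:200,240:360]; gr=cv2.GaussianBlur((sub[:,:,1]-sub[:,:,0]).astype(np.float32),(5,5),0)
m=(gr>8.5).astype(np.uint8); m=cv2.morphologyEx(m,cv2.MORPH_OPEN,np.ones((5,5)))
c=max(cv2.findContours(m,0,2)[0],key=cv2.contourArea); hull=cv2.convexHull(c)[:,0]+[240,65]
P=np.array([onz(w,u,v,.14)[:2] for u,v in hull]).astype(np.float32)
def rect(n,P):
    (c,s,a)=cv2.minAreaRect((P*1000).astype(np.float32)); print(n,np.round(c,1),np.round(s,1),round(a,1))
rect('plate',P)
sub2=im[105:160,265:330]
mb=(sub2.min(2)>sub2.min(2).max()-45)&(sub2.min(2)>138); ys,xs=np.nonzero(mb); print(len(xs))
rect('flange',np.array([onz(w,u+265,v+105,.146)[:2] for u,v in zip(xs,ys)]))
md=(sub2.max(2)<75); ys,xs=np.nonzero(md);
rect('dark',np.array([onz(w,u+265,v+105,.202)[:2] for u,v in zip(xs,ys)]))
big=cv2.resize(im[100:165,255:335].astype(np.uint8)[:,:,::-1],(800,600)); 
cv2.imwrite('pics/f.png',big)
```

```text
plate [475.1 293.9] [101.5  90. ] 10.8
84
flange [480.1 295. ] [18.3 44.4] 8.5
dark [483.2 294.8] [33.1 18.5] 11.0
```

View pics/f.png

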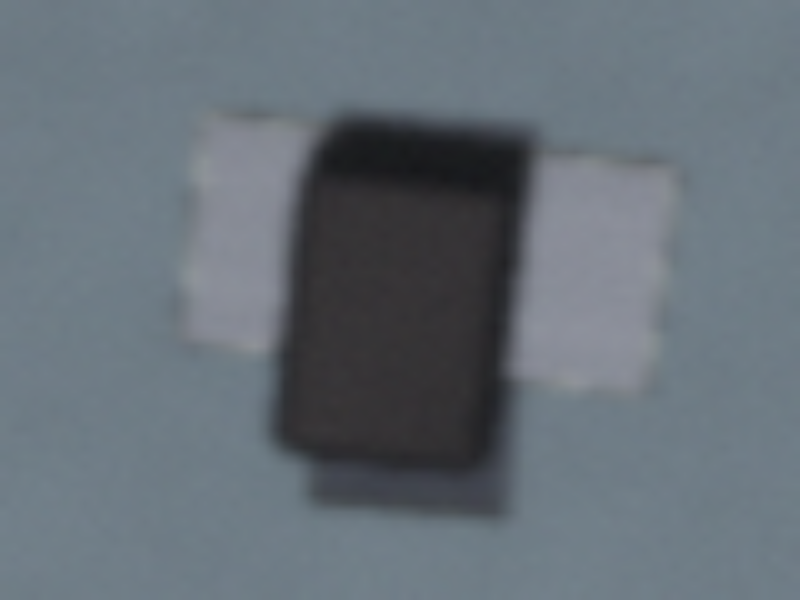

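The crop confirms the big flange and the 26×18 handle: flange centre at about pixel (297.4,126.8), handle top centre about (294.2,134.9).

```bash
cat >> h.py <<'E'
def go(p,yaw=None):
    """delta from measured pose to world point p in tool axes (cm) and turn about tool z (deg) for tool x at yaw"""
    s=r.get_state(); M=R.from_quat(s['eef_rot']).as_matrix()
    y=np.degrees(np.arctan2(M[1,0],M[0,0])); print('clock',s['clock'],'pos',s['tool_pos'].round(4),'yaw',y.round(2),'tilt',M[:,2].round(3))
    print('tool shift cm',(M.T@(np.array(p)-s['tool_pos'])*100).round(2),'turn', None if yaw is None else -(yaw-y))
E
python3 - <<'E'
from h import *
import pickle
w=pickle.load(open('s1.pkl','rb'))['wrist']
print(onz(w,297.4,126.8,.146),onz(w,294.2,134.9,.202))
for a,b in(((200,110),(680,160)),((183,345),(650,390))):
    q=[onz(w,255+x/10,100+y/9.23,.146) for x,y in(a,b)]; e=q[0]-q[1]; print(np.degrees(np.arctan2(-e[0],e[1])),np.linalg.norm(e))
go([.4845,.2955,.30],10)
E
```

```text
[0.48289798 0.29527291 0.146     ] [0.48218543 0.29480144 0.202     ]
9.826838152583374 0.04611794967603748
10.174474135233321 0.0457421123712037
clock 2.75 pos [0.4516 0.2659 0.3676] yaw 16.07 tilt [-0.    -0.001 -1.   ]
tool shift cm [ 3.98 -1.95  6.75] turn 6.071256684633422
```

Call:
{"method": "step_arm", "body": {
  "steps": [
    [1.9, -1.0, 0, 0, 0, 0, -1],
    [1.9, -0.95, 0, 0, 0, 0, -1],
    [0, 0, 3, 0, 0, 6, -1],
    [0, 0, 4, 0, 0, 0, -1],
    [0, 0, 4, 0, 0, 0, -1],
    [0, 0, 0, 0, 0, 0, -1]
  ]
}}

```text
clock: 3.5
tool_pos: [0.4813, 0.2942, 0.2555]
eef_rot: [0.996, 0.088, -0.003, 0.002]
contact_force: [0.2, 0.5, 0.2]
opening: 1.002
finger_force: 0.0
```

Run:
```python
from h import *
go([.4828,.2951,.17],10)
```

```text
clock 3.5 pos [0.4813 0.2942 0.2555] yaw 10.11 tilt [-0.005 -0.005 -1.   ]
tool shift cm [ 0.22 -0.09  8.55] turn 0.10553530062473193
```

Call:
{"method": "step_arm", "body": {
  "steps": [
    [0.1, -0.1, 3, 0, 0, 0, -1],
    [0, 0, 3, 0, 0, 0, -1],
    [0, 0, 2.3, 0, 0, 0, -1],
    [0, 0, 0, 0, 0, 0, 0.5],
    [0, 0, 0, 0, 0, 0, 1],
    [0, 0, 0, 0, 0, 0, 1],
    [0, 0, 0, 0, 0, 0, 1],
    [0, 0, 0, 0, 0, 0, 1]
  ],
  "force": 45
}}

```text
clock: 4.5
tool_pos: [0.4833, 0.2982, 0.1751]
eef_rot: [0.996, 0.089, 0.0, -0.0]
contact_force: [-0.3, 0.6, 1.1]
opening: 0.458
finger_force: 0.0
```

Run:
```python
from h import *
go([.4828,.2951,.17],10); s=r.get_state(); print(s['opening'],s['finger_force'],s['contact_force'])
```

```text
clock 4.5 pos [0.4833 0.2982 0.1751] yaw 10.2 tilt [ 0.001  0.    -1.   ]
tool shift cm [-0.1   0.29  0.51] turn 0.20376229178444483
0.45793503501478733 0.0 [-0.30485189  0.64021556  1.08306213]
```

Call:
{"method": "step_arm", "body": {
  "steps": [
    [0, 0.3, 0.3, 0, 0, 0, 0.4],
    [0, 0, 0, 0, 0, 0, 1],
    [0, 0, 0, 0, 0, 0, 1],
    [0, 0, 0, 0, 0, 0, 1],
    [0, 0, 0, 0, 0, 0, 1],
    [0, 0, 0, 0, 0, 0, 1],
    [0, 0, 0, 0, 0, 0, 1],
    [0, 0, 0, 0, 0, 0, 1]
  ],
  "force": 45
}}

```text
clock: 5.5
tool_pos: [0.4837, 0.2951, 0.1717]
eef_rot: [0.996, 0.089, 0.0, 0.0]
contact_force: [-0.8, -0.6, -1.9]
opening: 0.203
finger_force: 45.0
```

Run:
```python
from h import *
go([.4828,.2951,.17],10); s=r.get_state(); print(s['opening']*88,s['finger_force'],s['contact_force'])
```

```text
clock 5.5 pos [0.4837 0.2951 0.1717] yaw 10.2 tilt [ 0. -0. -1.]
tool shift cm [-0.09 -0.02  0.17] turn 0.20337310783094686
17.824134113564664 44.97506476007402 [-0.80781571 -0.62535666 -1.93918886]
```

Gripped: 17.8 mm opening at 45 N. Now lift straight out.

Call:
{"method": "step_arm", "body": {
  "steps": [
    [0, 0, -2, 0, 0, 0, 1],
    [0, 0, -2, 0, 0, 0, 1],
    [0, 0, -3, 0, 0, 0, 1],
    [0, 0, -3, 0, 0, 0, 1],
    [0, 0, -3, 0, 0, 0, 1],
    [0, 0, -3, 0, 0, 0, 1],
    [0, 0, 0, 0, 0, 0, 1]
  ]
}}

```text
clock: 6.38
tool_pos: [0.4846, 0.2959, 0.3338]
eef_rot: [0.996, 0.089, 0.002, -0.001]
contact_force: [1.0, 0.2, -2.3]
opening: 0.201
finger_force: 45.0
```

Call:
{"method": "step_arm", "body": {
  "steps": [
    [-0.9, 4.5, 0, 0, 0, 0, 1],
    [-0.9, 4.5, 0, 0, 0, 0, 1],
    [-0.9, 4.5, 0, 0, 0, 0, 1],
    [-0.9, 4.5, 0, 0, 0, 0, 1],
    [-0.9, 4.5, 0, 0, 0, 0, 1],
    [-0.9, 4.5, 0, 0, 0, 0, 1],
    [-0.9, 4.5, 0, 0, 0, 0, 1],
    [0, 0, 0, 0, 0, 9, 1]
  ]
}}

```text
clock: 7.38
tool_pos: [0.4761, -0.0313, 0.3302]
eef_rot: [1.0, 0.004, -0.002, 0.001]
contact_force: [0.6, 1.0, -1.8]
opening: 0.202
finger_force: 45.0
```

Call:
{"method": "step_arm", "body": {
  "steps": [
    [0, 0, 0, 0, 0, 9.5, 1],
    [0, 0, 0, 0, 9, 0, 1],
    [0, 0, 0, 0, 9, 0, 1],
    [0, 0, 0, 0, 9, 0, 1],
    [0, 0, 0, 0, 8, 0, 1],
    [0, 0, 0, 0, 0, 0, 1],
    [0, 0, 0, 0, 0, 0, 1]
  ]
}}

```text
clock: 8.25
tool_pos: [0.4831, -0.0272, 0.3489]
eef_rot: [0.959, -0.07, 0.272, 0.025]
contact_force: [0.1, 0.5, -1.9]
opening: 0.198
finger_force: 45.0
```

```bash
cat >> h.py <<'E'
RP=[.6762,-.0547,np.radians(-8.29)]
def rigst():
    s=r.get_state(); M=R.from_quat(s['eef_rot']).as_matrix(); c,k=np.cos(RP[2]),np.sin(RP[2]); B=np.array([[c,-k,0],[k,c,0],[0,0,1]])
    f=lambda p:(B.T@(p-np.array([RP[0],RP[1],0]))*1000).round(1)
    T=s['tool_pos']
    print('clock',s['clock'],'TCP rig mm',f(T),'C',f(T+M@[-.001,0,.1517]),'tip',f(T+M@[-.019,0,.1517]),'gx',(B.T@M[:,0]).round(3),'gz',(B.T@M[:,2]).round(3),'F',(B.T@s['contact_force']).round(1),s['opening']*88)
    return s,M,B
E
python3 - <<'E'
from h import *
import pickle
w=snap('wrist','g.png'); pickle.dump(w,open('s2.pkl','wb')); rigst(); print(r.get_state()['q'].round(2))
c,k=np.cos(RP[2]),np.sin(RP[2])
for q in((0,0,.04),(-.025,0,.155),(-.025,.094,.155),(-.12,.06,.012)): print(q,np.round(proj(w,[RP[0]+c*q[0]-k*q[1],RP[1]+k*q[0]+c*q[1],q[2]]),1))
E
```

```text
clock 8.3 TCP rig mm [-194.8   -1.1  349. ] C [-115.8   -2.7  219.6] tip [-131.1   -2.8  210.1] gx [0.85  0.001 0.527] gz [ 0.527 -0.011 -0.85 ] F [-0.1  0.3 -0.7] 17.734915364716365
[-0.42  0.24  0.37  2.33  0.77  0.07 -2.56]
(0, 0, 0.04) [313.8 142.5]
(-0.025, 0, 0.155) [313.9 120.4]
(-0.025, 0.094, 0.155) [224.3 120.4]
(-0.12, 0.06, 0.012) [270.1 232.3]
```

View pics/g.png

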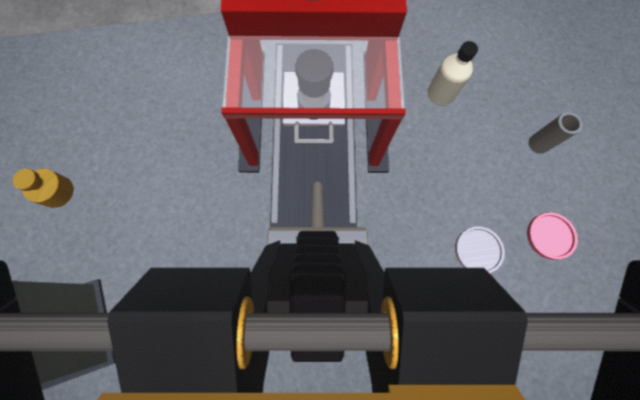

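The wrist view shows the bar at (295–332,141) and the guard strip at y≈108–118, both matching the predicted pixels (bar 313.8,142.5), so the rig pose is confirmed. The hook shank ends near (317,183), in line. A lean of about 31° is enough, so I'll approach.

Call:
{"method": "step_arm", "body": {
  "steps": [
    [0, 0, 0, 0, -2, 0, 1],
    [0.9, -0.1, 4, 0, 0, 0, 1],
    [0.9, -0.1, 4, 0, 0, 0, 1],
    [0.9, 0, 4, 0, 0, 0, 1],
    [0, 0, 0, 0, 0, 0, 1],
    [0, 0, 0, 0, 0, 0, 1]
  ]
}}

```text
clock: 9.05
tool_pos: [0.5725, -0.0402, 0.2756]
eef_rot: [0.967, -0.073, 0.242, 0.024]
contact_force: [0.7, -0.1, -1.8]
opening: 0.203
finger_force: 45.0
```

Run:
```python
from h import *
import pickle
w=pickle.load(open('s2.pkl','rb')); c,k=np.cos(RP[2]),np.sin(RP[2])
for q in((-.1158,-.0027,.2196),(-.1311,-.0028,.2101)): print(q,np.round(proj(w,[RP[0]+c*q[0]-k*q[1],RP[1]+k*q[0]+c*q[1],q[2]]),1))
rigst(); print(r.get_state()['q'].round(2))
```

```text
(-0.1158, -0.0027, 0.2196) [317.6 185.4]
(-0.1311, -0.0028, 0.2101) [317.6 206.5]
clock 9.05 TCP rig mm [-104.7   -0.6  275.6] C [-34.1  -2.8 141.4] tip [-50.   -2.7 132.9] gx [ 0.882 -0.002  0.471] gz [ 0.471 -0.014 -0.882] F [ 0.7  0.  -1.8] 17.892755689585478
[-0.18  0.48  0.16  2.16  0.89  0.04 -2.65]
```

The hook is where I expected it in the grasp, but the wrist joint reaches its limit near 28° of lean and the margin shrinks lower down. I'll put the tool back in the stand and regrip with the gripper tilted about 25° to the handle, so the gripper stays near vertical while the shank leans.

Call:
{"method": "step_arm", "body": {
  "steps": [
    [-0.8, 0, -4, 0, 0, 0, 1],
    [-0.8, 0, -4, 0, 0, 0, 1],
    [-0.8, 0, -4, 0, -6, 0, 1],
    [0, 0, 0, 0, -9, 0, 1],
    [0, 0, 0, 0, -9, 0, 1],
    [0, 0, 0, 0, -4, 0, 1],
    [0, 0, 0, 0, 0, 0, 1],
    [0, 0, 0, 0, 0, 0, 1]
  ]
}}

```text
clock: 10.05
tool_pos: [0.5007, -0.029, 0.3654]
eef_rot: [0.997, -0.077, 0.011, 0.009]
contact_force: [0.1, 0.4, -0.5]
opening: 0.202
finger_force: 45.0
```

Run:
```python
from h import *
go([.4837,.2951,.333],10.2); print(R.from_quat(r.get_state()['eef_rot']).as_matrix().round(3).tolist(),r.get_state()['q'].round(2))
```

```text
clock 10.05 pos [ 0.5007 -0.029   0.3654] yaw -8.85 tilt [ 0.021 -0.02  -1.   ]
tool shift cm [ -6.74 -31.81   2.54] turn -19.05203317278669
[[0.988, -0.154, 0.021], [-0.154, -0.988, -0.02], [0.024, 0.017, -1.0]] [ 0.3   0.41 -0.52  1.78  0.27  1.   -2.05]
```

Call:
{"method": "step_arm", "body": {
  "steps": [
    [-0.95, -4.5, 0.3, 0, 0, 0, 1],
    [-0.95, -4.5, 0.3, 0, 0, 0, 1],
    [-0.95, -4.5, 0.3, 0, 0, 0, 1],
    [-0.95, -4.5, 0.3, 0, 0, 0, 1],
    [-0.95, -4.5, 0.3, 0, 0, 0, 1],
    [-0.95, -4.5, 0.3, 0, 0, 0, 1],
    [-1, -4.8, 0.3, 1, -1.4, 0, 1],
    [0, 0, 0, 0, 0, -9.5, 1]
  ]
}}

```text
clock: 11.05
tool_pos: [0.4825, 0.2998, 0.3377]
eef_rot: [1.0, 0.011, -0.0, -0.002]
contact_force: [0.4, -0.8, -0.1]
opening: 0.2
finger_force: 45.0
```

Call:
{"method": "step_arm", "body": {
  "steps": [
    [0, 0, 0, 0, 0, -9.5, 1],
    [0, 0, 0, 0, 0, 0, 1],
    [0, 0, 0, 0, 0, 0, 1]
  ]
}}

```text
clock: 11.42
tool_pos: [0.4849, 0.2945, 0.3377]
eef_rot: [0.996, 0.087, -0.0, -0.0]
contact_force: [0.1, -0.8, -0.8]
opening: 0.202
finger_force: 45.0
```

Run:
```python
from h import *
go([.4837,.2951,.333],10.2); print(R.from_quat(r.get_state()['eef_rot']).as_matrix().round(3).tolist(),r.get_state()['q'].round(2))
```

```text
clock 11.425 pos [0.4849 0.2945 0.3377] yaw 9.95 tilt [-0.     0.001 -1.   ]
tool shift cm [-0.11 -0.08  0.47] turn -0.24714013075588248
[[0.985, 0.173, -0.0], [0.173, -0.985, 0.001], [0.0, -0.001, -1.0]] [-0.29  0.56 -0.56  1.62  0.33  1.05 -2.35]
```

Call:
{"method": "step_arm", "body": {
  "steps": [
    [-0.1, -0.1, 3, 0, 0, 0, 1],
    [0, 0, 3, 0, 0, 0, 1],
    [0, 0, 3, 0, 0, 0, 1],
    [0, 0, 3, 0, 0, 0, 1],
    [0, 0, 2.5, 0, 0, 0, 1],
    [0, 0, 1.3, 0, 0, 0, 1],
    [0, 0, 0.5, 0, 0, 0, 1],
    [0, 0, 0, 0, 0, 0, 1]
  ]
}}

```text
clock: 12.42
tool_pos: [0.4843, 0.2961, 0.1749]
eef_rot: [0.996, 0.088, 0.0, -0.001]
contact_force: [0.1, 0.9, -1.2]
opening: 0.2
finger_force: 45.0
```

Run:
```python
from h import *
go([.4837,.2951,.1717],10.2); print(r.get_state()['contact_force'])
```

```text
clock 12.425 pos [0.4843 0.2961 0.1749] yaw 10.08 tilt [ 0.     0.002 -1.   ]
tool shift cm [-0.08  0.09  0.32] turn -0.12333692360313009
[ 0.10683265  0.94428755 -1.19965108]
```

Call:
{"method": "step_arm", "body": {
  "steps": [
    [0, 0, 0.3, 0, 0, 0, 1],
    [0, 0, 0, 0, 0, 0, 0],
    [0, 0, 0, 0, 0, 0, 0],
    [0, 0, 0, 0, 0, 0, 0],
    [0, 0, -0.4, 0, -8, 0, 0],
    [0, 0, 0, 0, -9, 0, 0],
    [0, 0, 0, 0, -9, 0, 0],
    [0, 0, 0, 0, 0, 0, 0]
  ]
}}

```text
clock: 13.42
tool_pos: [0.4857, 0.2952, 0.1732]
eef_rot: [0.971, 0.084, -0.224, 0.019]
contact_force: [-0.0, 0.9, -0.1]
opening: 0.499
finger_force: 0.0
```

Run:
```python
from h import *
go([.4835,.2953,.175],10); s=r.get_state(); print(s['opening']*88,s['contact_force'],s['q'].round(2))
```

```text
clock 13.425 pos [0.4857 0.2952 0.1732] yaw 9.91 tilt [-0.433 -0.075 -0.898]
tool shift cm [-0.27 -0.05 -0.07] turn -0.09452562617532578
43.887572387441395 [-0.04410006  0.94582066 -0.06697323] [-0.26  0.97 -0.58  1.4   0.25  1.28 -2.24]
```

Call:
{"method": "step_arm", "body": {
  "steps": [
    [-0.25, 0, -0.1, 0, 0, 0, 0.3],
    [0, 0, 0, 0, 0, 0, 1],
    [0, 0, 0, 0, 0, 0, 1],
    [0, 0, 0, 0, 0, 0, 1],
    [0, 0, 0, 0, 0, 0, 1],
    [0, 0, 0, 0, 0, 0, 1]
  ],
  "force": 50
}}

```text
clock: 14.18
tool_pos: [0.4818, 0.2958, 0.1784]
eef_rot: [0.97, 0.086, -0.225, 0.019]
contact_force: [-1.0, -0.9, 7.2]
opening: 0.196
finger_force: 50.0
```

Run:
```python
from h import *
go([.4835,.2953,.175],10); s=r.get_state(); print(s['opening']*88,s['contact_force'],s['finger_force'])
M=R.from_quat(s['eef_rot']).as_matrix(); T=s['tool_pos']
# tool frame upright in stand: yaw 10, origin xy (.4828,.2951), flange .140
a=np.radians(10); B=np.array([[np.cos(a),-np.sin(a),0],[np.sin(a),np.cos(a),0],[0,0,1]])
g={'o':M.T@(np.array([.4830,.2951,.14])-T),'B':M.T@B}; 
import pickle; pickle.dump(g,open('grip.pkl','wb')); print(g)
print('world up in gripper axes cm',(M.T@[0,0,16.5]).round(2))
```

```text
clock 14.175 pos [0.4818 0.2958 0.1784] yaw 10.18 tilt [-0.432 -0.076 -0.898]
tool shift cm [0.29 0.08 0.24] turn 0.1773748354314293
17.24955613023219 [-1.03685205 -0.92418777  7.20104564] 49.99121518805623
{'o': array([0.01781456, 0.00096441, 0.03406748]), 'B': array([[ 8.98451897e-01,  2.78141371e-03, -4.39063153e-01],
       [ 2.31176280e-03, -9.99996041e-01, -1.60431368e-03],
       [-4.39065877e-01,  4.26388805e-04, -8.98454770e-01]])}
world up in gripper axes cm [ -7.24  -0.03 -14.82]
```

Call:
{"method": "step_arm", "body": {
  "steps": [
    [-0.66, 0, -1.35, 0, 0, 0, 1],
    [-0.88, 0, -1.8, 0, 0, 0, 1],
    [-1.1, 0, -2.25, 0, 0, 0, 1],
    [-1.1, 0, -2.25, 0, 0, 0, 1],
    [-1.1, 0, -2.25, 0, 0, 0, 1],
    [-1.1, 0, -2.25, 0, 0, 0, 1],
    [-1.1, 0, -2.25, 0, 0, 0, 1],
    [0, 0, 0, 0, 0, 0, 1]
  ]
}}

```text
clock: 15.18
tool_pos: [0.4828, 0.2963, 0.3402]
eef_rot: [0.971, 0.086, -0.222, 0.018]
contact_force: [0.3, -0.0, -1.8]
opening: 0.198
finger_force: 50.0
```

Run:
```python
from h import *
go([.478,-.026,.345],-8.3); s=r.get_state(); print(s['contact_force'],s['q'].round(2))
```

```text
clock 15.175 pos [0.4828 0.2963 0.3402] yaw 10.19 tilt [-0.428 -0.073 -0.901]
tool shift cm [-5.77 31.64  2.12] turn 18.48910543266205
[ 0.28397623 -0.03825116 -1.774377  ] [-0.26  0.79 -0.62  1.25  0.16  1.59 -2.23]
```

Call:
{"method": "step_arm", "body": {
  "steps": [
    [-0.82, 4.5, 0.25, 0, 0, 0, 1],
    [-0.82, 4.5, 0.25, 0, 0, 0, 1],
    [-0.82, 4.5, 0.25, 0, 0, 0, 1],
    [-0.82, 4.5, 0.25, 0, 0, 0, 1],
    [-0.82, 4.5, 0.25, 0, 0, 0, 1],
    [-0.82, 4.5, 0.25, 0, 0, 0, 1],
    [-0.82, 4.5, 0.25, 0, 0, 0, 1],
    [0, 0, 0, 4.06, 0, 8.3, 1]
  ]
}}

```text
clock: 16.18
tool_pos: [0.4786, -0.0284, 0.346]
eef_rot: [0.974, 0.003, -0.226, 0.001]
contact_force: [-0.4, 0.5, -1.0]
opening: 0.198
finger_force: 50.0
```

Call:
{"method": "step_arm", "body": {
  "steps": [
    [0, 0, 0, 4.06, 0, 8.3, 1],
    [0, 0, 0, 0, 9, 0, 1],
    [0, 0, 0, 0, 9, 0, 1],
    [0, 0, 0, 0, 9, 0, 1],
    [0, 0, 0, 0, 8, 0, 1],
    [0, 0, 0, 0, 0, 0, 1],
    [0, 0, 0, 0, 0, 0, 1]
  ]
}}

```text
clock: 17.05
tool_pos: [0.4799, -0.0253, 0.3468]
eef_rot: [0.994, -0.073, 0.077, 0.005]
contact_force: [1.0, -0.9, -2.0]
opening: 0.202
finger_force: 50.0
```

```bash
cat >> h.py <<'E'
import pickle,os
def hk(Ct=None):
    "hook state in rig axes (mm); shift in tool cm to bring crook C to Ct"
    g=pickle.load(open('grip.pkl','rb')); s=r.get_state(); M=R.from_quat(s['eef_rot']).as_matrix(); c,k=np.cos(RP[2]),np.sin(RP[2]); B=np.array([[c,-k,0],[k,c,0],[0,0,1]])
    f=lambda p:(B.T@(p-np.array([RP[0],RP[1],0]))*1000).round(1)
    X=M@g['B']; o=s['tool_pos']+M@g['o']; C=o+X@[0,0,-.12]; tip=o+X@[-.018,0,-.12]; z=B.T@X[:,2]
    print('t',s['clock'],'TCP',f(s['tool_pos']),'C',f(C),'tip',f(tip),'z',z.round(3),'lean',np.degrees(np.arctan2(-z[0],z[2])).round(1),'F',(B.T@s['contact_force']).round(1),'q',s['q'].round(2),'op',(s['opening']*88).round(1))
    print('rig x,y,z per cm in tool axes',(M.T@B).T.round(3).tolist())
    if Ct is not None: print('shift cm',(M.T@B@(np.array(Ct)-f(C))/10).round(2))
    return C,tip
E
python3 - <<'E'
from h import *
C,t=hk([-6.4,0,94]); w=snap('wrist','k.png'); print(proj(w,C),proj(w,t)); c,k=np.cos(RP[2]),np.sin(RP[2])
for q in((0,0,.04),(-.025,0,.155)): print(q,np.round(proj(w,[RP[0]+c*q[0]-k*q[1],RP[1]+k*q[0]+c*q[1],q[2]]),1))
E
```

```text
Traceback (most recent call last):
  File "h.py", line 41, in hk
    print('t',s['clock'],'TCP',f(s['tool_pos']),'C',f(C),'tip',f(tip),'z',z.round(3),'lean',np.degrees(np.arctan2(-z[0],z[2])).round(1),'F',(B.T@s['contact_force']).round(1),'q',s['q'].round(2),'op',(s['opening']*88).round(1))
                                                                                                                                                                                                       ^^^^^^^^^^^^^^^^^^^^^^^
AttributeError: 'float' object has no attribute 'round'
```

```bash
sed -i "s/,'op',(s\['opening'\]\*88).round(1))/,'op',s['opening']*88)/" h.py
python3 - <<'E'
from h import *
C,t=hk([-6.4,0,94]); w=snap('wrist','k.png'); print(proj(w,C),proj(w,t)); c,k=np.cos(RP[2]),np.sin(RP[2])
for q in((0,0,.04),(-.025,0,.155)): print(q,np.round(proj(w,[RP[0]+c*q[0]-k*q[1],RP[1]+k*q[0]+c*q[1],q[2]]),1))
E
```

```text
t 17.05 TCP [-198.5    0.7  346.8] C [-107.    -0.4  217.5] tip [-121.7   -0.3  207.2] z [-0.572  0.001  0.82 ] lean 34.9 F [ 1.1 -0.8 -2. ] q [ 0.33  0.35 -0.54  1.97  0.33  0.75 -2.12] op 17.773234656172363
rig x,y,z per cm in tool axes [[0.988, -0.002, 0.154], [-0.002, -1.0, 0.001], [0.154, -0.002, -0.988]]
shift cm [ 8.03 -0.04 13.75]
(np.float64(318.51836637006835), np.float64(93.79486983154897)) (np.float64(318.4144576880502), np.float64(115.6939271249682))
(0, 0, 0.04) [317.7  22.2]
(-0.025, 0, 0.155) [317.7   7.2]
```

View pics/k.png

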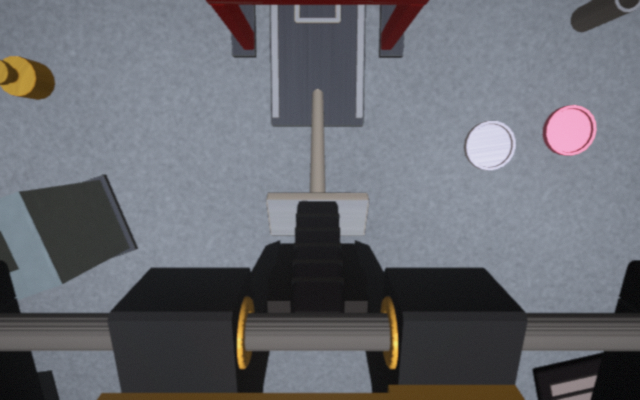

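The wrist view shows the shank end at (318,90), against a predicted (318.5,94), and the bar at (317,20), against (318,22). The geometry is good, with a lean of 34.9°. Next I move to the pre-entry point.

Call:
{"method": "step_arm", "body": {
  "steps": [
    [2, 0, 3.4, 0, 0, 0, 1],
    [2, 0, 3.4, 0, 0, 0, 1],
    [2, 0, 3.4, 0, 0, 0, 1],
    [2, 0, 3.4, 0, 0, 0, 1],
    [0, 0, 0, 0, 0, 0, 1],
    [0, 0, 0, 0, 0, 0, 1]
  ]
}}

```text
clock: 17.85
tool_pos: [0.5784, -0.0394, 0.2249]
eef_rot: [0.994, -0.073, 0.078, 0.005]
contact_force: [0.5, 0.4, -0.3]
opening: 0.198
finger_force: 50.0
```

Run:
```python
from h import *
hk([27,0,45])
```

```text
t 17.85 TCP [-99.    1.1 224.9] C [-7.3 -0.  95.7] tip [-22.1   0.1  85.3] z [-0.573  0.001  0.82 ] lean 35.0 F [ 0.5  0.5 -0.3] q [ 0.23  0.64 -0.41  1.88  0.52  0.57 -2.23] op 17.44103339090675
rig x,y,z per cm in tool axes [[0.988, -0.002, 0.155], [-0.002, -1.0, 0.001], [0.155, -0.002, -0.988]]
shift cm [2.6  0.   5.54]
```

Call:
{"method": "step_arm", "body": {
  "steps": [
    [0.52, 0, 1.1, 0, 0, 0, 1],
    [0.52, 0, 1.1, 0, 0, 0, 1],
    [0.52, 0, 1.1, 0, 0, 0, 1],
    [0.52, 0, 1.1, 0, 0, 0, 1],
    [0.52, 0, 1.1, 0, 0, 0, 1],
    [0, 0, 0, 0, 0, 0, 1],
    [0, 0, 0, 0, 0, 0, 1]
  ]
}}

```text
clock: 18.73
tool_pos: [0.6121, -0.0444, 0.1746]
eef_rot: [0.994, -0.073, 0.078, 0.005]
contact_force: [0.3, 0.4, -1.3]
opening: 0.198
finger_force: 50.0
```

Run:
```python
from h import *
hk([12,0,39])
```

```text
t 18.725 TCP [-64.9   0.9 174.6] C [26.8 -0.2 45.4] tip [12.1 -0.1 35.1] z [-0.574  0.001  0.819] lean 35.0 F [ 0.2  0.4 -1.3] q [ 0.2   0.74 -0.36  1.82  0.57  0.52 -2.26] op 17.438533110636172
rig x,y,z per cm in tool axes [[0.988, -0.001, 0.156], [-0.002, -1.0, 0.001], [0.156, -0.002, -0.988]]
shift cm [-1.56 -0.02  0.4 ]
```

Call:
{"method": "step_arm", "body": {
  "steps": [
    [-0.53, 0, 0.2, 0, 0, 0, 1],
    [-0.53, 0, 0.2, 0, 0, 0, 1],
    [-0.53, 0, 0.2, 0, 0, 0, 1],
    [-0.3, 0, -0.05, 0, 0, 0, 1],
    [-0.3, 0, -0.05, 0, 0, 0, 1],
    [-0.4, 0, -0.06, 0, 0, 0, 1],
    [-0.4, 0, -0.06, 0, 0, 0, 1],
    [-0.4, 0, -0.06, 0, 0, 0, 1]
  ]
}}

```text
clock: 19.73
tool_pos: [0.5797, -0.0396, 0.1665]
eef_rot: [0.994, -0.073, 0.078, 0.005]
contact_force: [2.1, -0.6, 0.4]
opening: 0.201
finger_force: 50.0
```

Run:
```python
from h import *
hk()
```

```text
t 19.725 TCP [-97.6   1.1 166.5] C [-5.8  0.  37.4] tip [-20.5   0.1  27.1] z [-0.574  0.001  0.819] lean 35.1 F [ 2.2 -0.2  0.4] q [ 0.17  0.72 -0.32  1.93  0.6   0.43 -2.31] op 17.668071009283945
rig x,y,z per cm in tool axes [[0.988, -0.002, 0.157], [-0.002, -1.0, 0.002], [0.157, -0.002, -0.988]]
```

The pull force reads 2.2 N, so the hook has caught the bar. I'll keep drawing the tray out.

Call:
{"method": "step_arm", "body": {
  "steps": [
    [-0.5, 0, -0.08, 0, 0, 0, 1],
    [-0.5, 0, -0.08, 0, 0, 0, 1],
    [-0.59, 0, -0.09, 0, 0, 0, 1],
    [-0.59, 0, -0.09, 0, 0, 0, 1],
    [-0.59, 0, -0.09, 0, 0, 0, 1],
    [-0.59, 0, -0.09, 0, 0, 0, 1],
    [-0.59, 0, -0.09, 0, 0, 0, 1],
    [-0.59, 0, -0.09, 0, 0, 0, 1]
  ]
}}

```text
clock: 20.72
tool_pos: [0.5339, -0.0329, 0.1661]
eef_rot: [0.994, -0.073, 0.078, 0.005]
contact_force: [2.7, -0.4, 2.7]
opening: 0.2
finger_force: 50.0
```

Run:
```python
from h import *
hk()
```

```text
t 20.725 TCP [-144.     1.1  166.1] C [-52.2   0.   37. ] tip [-66.9   0.1  26.6] z [-0.574  0.001  0.819] lean 35.0 F [ 2.7 -0.   2.7] q [ 0.12  0.68 -0.25  2.06  0.64  0.32 -2.38] op 17.63894129420413
rig x,y,z per cm in tool axes [[0.988, -0.001, 0.156], [-0.002, -1.0, 0.001], [0.156, -0.002, -0.988]]
```

Call:
{"method": "step_arm", "body": {
  "steps": [
    [-0.59, 0, -0.09, 0, 0, 0, 1],
    [-0.59, 0, -0.09, 0, 0, 0, 1],
    [-0.59, 0, -0.09, 0, 0, 0, 1],
    [-0.59, 0, -0.09, 0, 0, 0, 1],
    [-0.59, 0, -0.09, 0, 0, 0, 1],
    [-0.59, 0, -0.09, 0, 0, 0, 1],
    [-0.5, 0, -0.08, 0, 0, 0, 1],
    [-0.4, 0, -0.06, 0, 0, 0, 1]
  ]
}}

```text
clock: 21.72
tool_pos: [0.4893, -0.0264, 0.1658]
eef_rot: [0.994, -0.073, 0.078, 0.005]
contact_force: [2.7, 0.9, 3.3]
opening: 0.202
finger_force: 50.0
```

Run:
```python
from h import *
hk()
```

```text
t 21.725 TCP [-189.     1.1  165.8] C [-97.3  -0.   36.6] tip [-1.121e+02  1.000e-01  2.630e+01] z [-0.573  0.001  0.819] lean 35.0 F [2.5 1.3 3.3] q [ 0.05  0.64 -0.16  2.19  0.68  0.21 -2.45] op 17.76620659624047
rig x,y,z per cm in tool axes [[0.988, -0.001, 0.156], [-0.002, -1.0, 0.001], [0.156, -0.001, -0.988]]
```

Tray at about 107 mm. Now ease it onto the stop at roughly 2 cm/s.

Call:
{"method": "step_arm", "body": {
  "steps": [
    [-0.25, 0, -0.04, 0, 0, 0, 1],
    [-0.25, 0, -0.04, 0, 0, 0, 1],
    [-0.25, 0, -0.04, 0, 0, 0, 1],
    [-0.25, 0, -0.04, 0, 0, 0, 1],
    [-0.25, 0, -0.04, 0, 0, 0, 1],
    [-0.25, 0, -0.04, 0, 0, 0, 1],
    [-0.2, 0, -0.03, 0, 0, 0, 1]
  ]
}}

```text
clock: 22.6
tool_pos: [0.4724, -0.024, 0.1658]
eef_rot: [0.994, -0.073, 0.078, 0.005]
contact_force: [2.6, 0.4, 2.5]
opening: 0.199
finger_force: 50.0
```

Run:
```python
from h import *
hk()
```

```text
t 22.6 TCP [-206.1    1.   165.8] C [-1.144e+02 -1.000e-01  3.660e+01] tip [-129.2   -0.    26.3] z [-0.573  0.001  0.819] lean 35.0 F [2.5 0.8 2.5] q [ 0.01  0.63 -0.12  2.24  0.69  0.16 -2.48] op 17.528533007325233
rig x,y,z per cm in tool axes [[0.988, -0.002, 0.155], [-0.002, -1.0, 0.001], [0.155, -0.001, -0.988]]
```

Call:
{"method": "step_arm", "body": {
  "steps": [
    [-0.15, 0, -0.02, 0, 0, 0, 1],
    [-0.15, 0, -0.02, 0, 0, 0, 1],
    [-0.12, 0, -0.02, 0, 0, 0, 1],
    [-0.1, 0, -0.02, 0, 0, 0, 1]
  ]
}}

```text
clock: 23.1
tool_pos: [0.4674, -0.0232, 0.1658]
eef_rot: [0.994, -0.073, 0.078, 0.005]
contact_force: [2.9, 1.1, 2.7]
opening: 0.2
finger_force: 50.0
```

Call:
{"method": "step_arm", "body": {
  "steps": [
    [-0.1, 0, -0.01, 0, 0, 0, 1],
    [-0.1, 0, -0.01, 0, 0, 0, 1],
    [0, 0, 0, 0, 0, 0, 1]
  ]
}}

```text
clock: 23.48
tool_pos: [0.4661, -0.0229, 0.1657]
eef_rot: [0.994, -0.073, 0.078, 0.005]
contact_force: [5.7, -0.1, 0.6]
opening: 0.198
finger_force: 50.0
```

Run:
```python
from h import *
hk()
```

```text
t 23.475 TCP [-212.5    1.1  165.7] C [-120.7    0.    36.6] tip [-1.354e+02  1.000e-01  2.630e+01] z [-0.574  0.001  0.819] lean 35.1 F [5.7 0.8 0.6] q [-0.01  0.62 -0.1   2.26  0.7   0.14 -2.49] op 17.399003081516625
rig x,y,z per cm in tool axes [[0.988, -0.002, 0.157], [-0.002, -1.0, 0.001], [0.157, -0.002, -0.988]]
```

On the stop: force is up to 5.7 N and travel about 130 mm. Unhook.

Call:
{"method": "step_arm", "body": {
  "steps": [
    [0.62, 0, -0.18, 0, 0, 0, 1],
    [0.62, 0, -0.18, 0, 0, 0, 1],
    [0.62, 0, -0.18, 0, 0, 0, 1],
    [0, 0, 0, 0, 0, 0, 1],
    [0, 0, 0, 0, 0, 0, 1]
  ]
}}

```text
clock: 24.1
tool_pos: [0.4823, -0.0256, 0.1738]
eef_rot: [0.994, -0.073, 0.077, 0.005]
contact_force: [-0.4, 0.6, -1.3]
opening: 0.197
finger_force: 50.0
```

Run:
```python
from h import *
hk([-103,0,45])
```

```text
t 24.1 TCP [-196.1    0.8  173.8] C [-104.5   -0.4   44.5] tip [-119.2   -0.3   34.2] z [-0.573  0.002  0.82 ] lean 34.9 F [-0.5  0.6 -1.3] q [ 0.05  0.62 -0.18  2.2   0.67  0.22 -2.45] op 17.375257578304755
rig x,y,z per cm in tool axes [[0.988, -0.002, 0.155], [-0.002, -1.0, 0.001], [0.155, -0.001, -0.988]]
shift cm [ 0.16 -0.04 -0.03]
```

Call:
{"method": "step_arm", "body": {
  "steps": [
    [-0.44, 0, -0.9, 0, 0, 0, 1],
    [-0.88, 0, -1.8, 0, 0, 0, 1],
    [-0.88, 0, -1.8, 0, 0, 0, 1],
    [-0.88, 0, -1.8, 0, 0, 0, 1],
    [0.42, 0, -2.7, 0, -9, 0, 1],
    [0, 0, -2.7, 0, -9, 0, 1],
    [-0.4, 0, -2.7, 0, -9, 0, 1],
    [-0.8, 0, -2.6, 0, -8, 0, 1]
  ]
}}

```text
clock: 25.1
tool_pos: [0.4421, -0.0211, 0.3344]
eef_rot: [0.975, -0.074, -0.21, -0.013]
contact_force: [0.4, 0.5, -1.3]
opening: 0.201
finger_force: 50.0
```

Call:
{"method": "step_arm", "body": {
  "steps": [
    [0, 0, 0, 0, 0, 0, 1],
    [0, 0, 0, 0, 0, 0, 1]
  ]
}}

```text
clock: 25.35
tool_pos: [0.4413, -0.0208, 0.332]
eef_rot: [0.975, -0.073, -0.207, -0.012]
contact_force: [-0.0, -0.4, -1.9]
opening: 0.202
finger_force: 50.0
```

```bash
cat >> h.py <<'E'
def st(z=.14,x=.4836,y=.2955,yaw=10.1):
    "tool state vs stand and shift/turn (tool axes) to put tool origin at x,y,z upright"
    g=pickle.load(open('grip.pkl','rb')); s=r.get_state(); M=R.from_quat(s['eef_rot']).as_matrix(); X=M@g['B']; o=s['tool_pos']+M@g['o']
    D=R.from_euler('z',yaw,degrees=True).as_matrix()
    W=D@g['B'].T  # wanted gripper rotation
    T=np.array([x,y,z])-W@g['o']
    print('t',s['clock'],'origin',o.round(4),'tool z',X[:,2].round(3),'yaw',np.degrees(np.arctan2(X[1,0],X[0,0])).round(1),'F',s['contact_force'].round(1),'q',s['q'].round(2))
    print('shift cm',(M.T@(T-s['tool_pos'])*100).round(2),'rotvec deg',R.from_matrix(M.T@W).as_rotvec(degrees=True).round(1))
E
python3 - <<'E'
from h import *
st(.31)
E
```

```text
t 25.35 origin [ 0.4435 -0.0224  0.2936] tool z [-0.034  0.014  0.999] yaw -8.6 F [-0.  -0.4 -1.9] q [ 0.34  0.6  -0.6   1.67  0.18  1.37 -2.04]
shift cm [ -1.34 -31.95  -1.47] rotvec deg [ -7.5  -2.  -17.2]
```

Call:
{"method": "step_arm", "body": {
  "steps": [
    [-0.19, -4.5, -0.4, 0, 0, 0, 1],
    [-0.19, -4.56, -0.4, 0, 0, 0, 1],
    [-0.19, -4.56, -0.4, 0, 0, 0, 1],
    [-0.19, -4.56, -0.2, 0, 0, 0, 1],
    [-0.19, -4.56, -0.1, 0, 0, 0, 1],
    [-0.19, -4.56, 0, 0, 0, 0, 1],
    [-0.2, -4.6, 0, 0, 0, 0, 1],
    [0, 0, 0, -3.75, -1, -8.6, 1]
  ]
}}

```text
clock: 26.35
tool_pos: [0.4814, 0.2983, 0.3495]
eef_rot: [0.976, 0.011, -0.217, 0.004]
contact_force: [-0.1, 1.0, -0.7]
opening: 0.198
finger_force: 50.0
```

Call:
{"method": "step_arm", "body": {
  "steps": [
    [0, 0, 0, -3.75, -1, -8.6, 1],
    [0, 0, 0, 0, 0, 0, 1],
    [0, 0, 0, 0, 0, 0, 1]
  ]
}}

```text
clock: 26.72
tool_pos: [0.4836, 0.2949, 0.3494]
eef_rot: [0.971, 0.085, -0.225, 0.02]
contact_force: [0.5, 0.3, -1.6]
opening: 0.196
finger_force: 50.0
```

Run:
```python
from h import *
st(.31)
```

```text
t 26.725 origin [0.4848 0.2942 0.311 ] tool z [-0.     0.001  1.   ] yaw 9.9 F [ 0.5  0.3 -1.6] q [-0.24  0.8  -0.67  1.23  0.19  1.62 -2.26]
shift cm [-0.04 -0.15  0.13] rotvec deg [-0.   0.  -0.2]
```

Call:
{"method": "step_arm", "body": {
  "steps": [
    [1.05, -0.1, 2.25, 0, 0, 0, 1],
    [1.08, 0, 2.25, 0, 0, 0, 1],
    [1.1, 0, 2.25, 0, 0, 0, 1],
    [1.1, 0, 2.25, 0, 0, 0, 1],
    [1.1, 0, 2.25, 0, 0, 0, 1],
    [0.88, 0, 1.8, 0, 0, 0, 1],
    [0.44, 0, 0.9, 0, 0, 0, 1],
    [0, 0, 0, 0, 0, 0, 1]
  ]
}}

```text
clock: 27.72
tool_pos: [0.483, 0.2964, 0.1944]
eef_rot: [0.97, 0.086, -0.225, 0.019]
contact_force: [0.4, 0.8, -0.9]
opening: 0.195
finger_force: 50.0
```

Run:
```python
from h import *
st(.14)
```

```text
t 27.725 origin [0.4841 0.2957 0.156 ] tool z [0.001 0.    1.   ] yaw 10.0 F [ 0.4  0.8 -0.9] q [-0.24  0.95 -0.64  1.39  0.27  1.33 -2.27]
shift cm [0.65 0.02 1.46] rotvec deg [-0.   0.1 -0.1]
```

Call:
{"method": "step_arm", "body": {
  "steps": [
    [0.26, 0, 0.55, 0, 0, 0, 1],
    [0.22, 0, 0.45, 0, 0, 0, 1],
    [0.18, 0, 0.35, 0, 0, 0, 1],
    [0, 0, 0, 0, 0, 0, 1]
  ]
}}

```text
clock: 28.22
tool_pos: [0.483, 0.2966, 0.1794]
eef_rot: [0.97, 0.087, -0.225, 0.019]
contact_force: [-0.6, 0.3, -0.4]
opening: 0.199
finger_force: 50.0
```

Run:
```python
from h import *
st(.14)
```

```text
t 28.225 origin [0.4841 0.2959 0.1409] tool z [0.001 0.    1.   ] yaw 10.1 F [-0.6  0.3 -0.4] q [-0.25  0.97 -0.64  1.4   0.28  1.3  -2.27]
shift cm [-0.01  0.03  0.11] rotvec deg [-0.   0.1 -0. ]
```

Call:
{"method": "step_arm", "body": {
  "steps": [
    [0.03, 0, 0.06, 0, 0, 0, 1],
    [0, 0, 0, 0, 0, 0, 0],
    [0, 0, 0, 0, 0, 0, 0],
    [0, 0, 0, 0, 0, 0, 0],
    [0, 0, -2.5, 0, 0, 0, 0],
    [0, 0, -4, 0, 0, 0, -1],
    [0, 0, -4, 0, 0, 0, -1],
    [0, 0, -4, 0, 0, 0, -1]
  ]
}}

```text
clock: 29.22
tool_pos: [0.5462, 0.3078, 0.3106]
eef_rot: [0.97, 0.087, -0.225, 0.019]
contact_force: [0.6, 0.8, -0.0]
opening: 0.818
finger_force: 0.0
```

Call:
{"method": "step_arm", "body": {
  "steps": [
    [0, 0, 0, 0, 9, 0, -1],
    [0, 0, 0, 0, 9, 0, -1],
    [0, 0, 0, 0, 8, 0, -1],
    [0, 0, 0, 0, 0, 0, -1]
  ]
}}

```text
clock: 29.72
tool_pos: [0.5434, 0.3077, 0.3103]
eef_rot: [0.996, 0.09, -0.001, -0.0]
contact_force: [0.9, 0.3, 0.1]
opening: 1.002
finger_force: 0.0
```

Run:
```python
from h import *
t=snap('top'); w=snap('wrist'); 
a=cv2.resize(t['pixels'][95:235,305:405],(400,560)); b=cv2.resize(t['pixels'][205:275,180:270],(400,311)); c=cv2.resize(w['pixels'][:,80:560],(400,249))[:249]
im=np.hstack([a,np.vstack([b,c])]); cv2.imwrite('pics/m.png',im[:,:,::-1]); pickle.dump((t,w),open('s3.pkl','wb'))
# specimen/cap expected: rig x -66
c_,k=np.cos(RP[2]),np.sin(RP[2]); p=[RP[0]-c_*.066,RP[1]-k*.066]; print('cap',p,'px',proj(t,[*p,.121]))
go([p[0],p[1],.30],-8.3); print(r.get_state()['q'].round(2))
print(proj(w,[.484,.2956,.202]),proj(t,[.484,.2956,.202]))
```

```text
cap [np.float64(0.6108896360521028), np.float64(-0.045183889397804905)] px (np.float64(347.1108887682642), np.float64(196.51067111692893))
clock 29.825 pos [0.5466 0.3076 0.3095] yaw 10.13 tilt [-0.003  0.001 -1.   ]
tool shift cm [ 0.13 35.86  0.9 ] turn 18.43036903709106
[-0.26  0.69 -0.61  1.48  0.42  1.11 -2.35]
(np.float64(318.6191951594694), np.float64(279.4292967573797)) (np.float64(218.33354153183967), np.float64(245.31428925782993))
```

View pics/m.png

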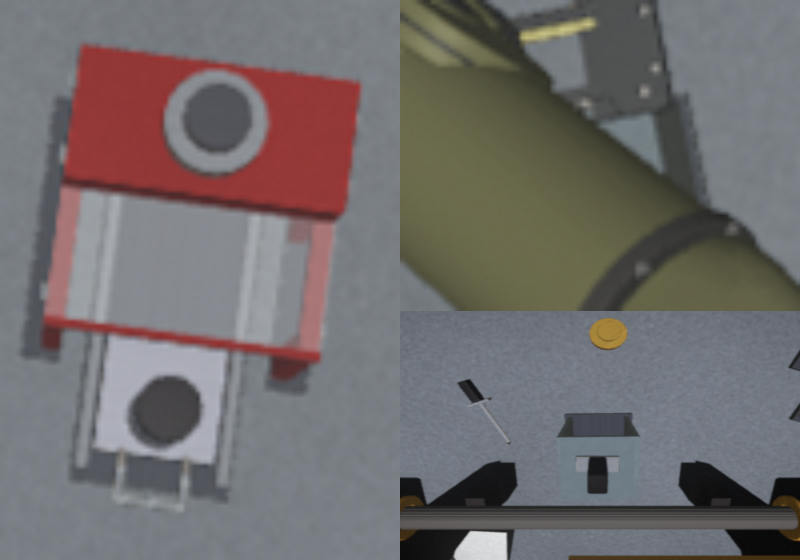

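The crop shows the tray out, with the dark cap at crop (167,409), i.e. top-view pixel (346.7,197.2) against a predicted (347.1,196.5). The hook hangs in the stand with its flange on the plate, at about crop (598,475). Now for the cap.

Call:
{"method": "step_arm", "body": {
  "steps": [
    [0, 4.5, 0, 0, 0, 0, -1],
    [0, 4.5, 0, 0, 0, 0, -1],
    [0, 4.5, 0, 0, 0, 0, -1],
    [0, 4.5, 0, 0, 0, 0, -1],
    [0, 4.5, 0, 0, 0, 0, -1],
    [0, 4.5, 0, 0, 0, 0, -1],
    [0, 4.5, 0, 0, 0, 0, -1],
    [0, 4.4, 0, 0, 0, 0, -1]
  ]
}}

```text
clock: 30.82
tool_pos: [0.611, -0.0481, 0.3079]
eef_rot: [0.996, 0.087, -0.001, -0.002]
contact_force: [0.5, 0.7, -0.4]
opening: 1.001
finger_force: 0.0
```

Call:
{"method": "step_arm", "body": {
  "steps": [
    [0, 0, 0, 0, 0, 9.2, -1],
    [0, 0, 0, 0, 0, 9.2, -1],
    [0, 0, 0, 0, 0, 0, -1],
    [0, 0, 0, 0, 0, 0, -1]
  ]
}}

```text
clock: 31.32
tool_pos: [0.61, -0.0457, 0.3081]
eef_rot: [0.998, -0.071, -0.001, -0.001]
contact_force: [-0.7, -0.0, 0.3]
opening: 1.0
finger_force: 0.0
```

Run:
```python
from h import *
t,w0=pickle.load(open('s3.pkl','rb')); print(onz(t,346.5,197,.121))
w=snap('wrist'); im=w['pixels'].astype(int); print(proj(w,[.6105,-.0448,.121]))
u,v=map(int,proj(w,[.6105,-.0448,.121])); s=im[max(v-70,0):v+60,u-70:u+70]
m=(s.max(2)<80).astype(np.uint8); c=max(cv2.findContours(m,0,2)[0],key=cv2.contourArea); print(cv2.minEnclosingCircle(c),cv2.boundingRect(c),u-70,max(v-70,0))
go([.6103,-.0448,.118],-8.3); print(r.get_state()['q'].round(2))
```

```text
[ 0.60955467 -0.04346134  0.121     ]
(np.float64(316.34426404718255), np.float64(172.89303707489702))
((83.38285064697266, 66.40251159667969), 40.506385803222656) (45, 31, 73, 62) 246 102
clock 31.375 pos [ 0.6098 -0.0456  0.3082] yaw -8.12 tilt [-0.002  0.002 -1.   ]
tool shift cm [ 0.09 -0.06 19.02] turn 0.1841324637130768
[ 0.31  0.66 -0.56  1.53  0.37  1.07 -2.05]
```

Call:
{"method": "step_arm", "body": {
  "steps": [
    [-0.35, -0.1, 3, 0, 0, 0, -1],
    [0, 0, 4, 0, 0, 0, -1],
    [0, 0, 4, 0, 0, 0, -1],
    [0, 0, 3.5, 0, 0, 0, -1],
    [0, 0, 2.5, 0, 0, 0, -1],
    [0, 0, 1.4, 0, 0, 0, -1],
    [0, 0, 0.8, 0, 0, 0, -1],
    [0, 0, 0, 0, 0, 0, -1]
  ]
}}

```text
clock: 32.38
tool_pos: [0.6059, -0.0437, 0.1167]
eef_rot: [0.997, -0.072, -0.001, -0.001]
contact_force: [-0.3, 0.3, 0.3]
opening: 1.001
finger_force: 0.0
```

Run:
```python
from h import *
go([.6063,-.0443,.114],-8.3); print(r.get_state()['contact_force'])
```

```text
clock 32.375 pos [ 0.6059 -0.0437  0.1167] yaw -8.2 tilt [-0.002  0.002 -1.   ]
tool shift cm [0.05 0.05 0.27] turn 0.09808255440587033
[-0.27705061  0.34420379  0.29567272]
```

Call:
{"method": "step_arm", "body": {
  "steps": [
    [0, 0, 0.25, 0, 0, 0, -1],
    [0, 0, 0, 0, 0, 0, 0.2],
    [0, 0, 0, 0, 0, 0, 0.2],
    [0, 0, 0, 0, 0, 0, 0.2],
    [0, 0, 0, 0, 0, 0, 0.2],
    [0, 0, 0, 0, 0, 0, 0.2],
    [0, 0, 0, 0, 0, 0, 1],
    [0, 0, 0, 0, 0, 0, 1]
  ],
  "force": 15
}}

```text
clock: 33.38
tool_pos: [0.6057, -0.0438, 0.1141]
eef_rot: [0.997, -0.072, -0.001, -0.001]
contact_force: [-0.2, 1.3, 0.5]
opening: 0.511
finger_force: 15.0
```

Run:
```python
from h import *
go([.6063,-.0443,.114],-8.3); s=r.get_state(); print(s['contact_force'],s['opening']*88,s['finger_force'])
```

```text
clock 33.375 pos [ 0.6057 -0.0438  0.1141] yaw -8.22 tilt [-0.002  0.002 -1.   ]
tool shift cm [0.07 0.04 0.01] turn 0.08251057463788847
[-0.22006895  1.3454683   0.47801359] 45.00750782352832 14.999867845326662
```

Call:
{"method": "step_arm", "body": {
  "steps": [
    [0, 0, -0.8, 0, 0, 0, 1],
    [0, 0, -1.5, 0, 0, 0, 1],
    [0, 0, -1.8, 0, 0, 0, 1],
    [0, 0, -2, 0, 0, 0, 1],
    [0, 0, -2, 0, 0, 0, 1],
    [0, 0, -2, 0, 0, 0, 1],
    [0, 0, -1.5, 0, 0, 0, 1],
    [0, 0, 0, 0, 0, 0, 1]
  ]
}}

```text
clock: 34.38
tool_pos: [0.6067, -0.0438, 0.2317]
eef_rot: [0.997, -0.072, 0.001, -0.001]
contact_force: [-0.7, 0.1, -1.3]
opening: 0.514
finger_force: 15.0
```

Call:
{"method": "step_arm", "body": {
  "steps": [
    [-1.1, 3.2, 0, 0, 0, 0, 1],
    [-1.1, 3.2, 0, 0, 0, 0, 1],
    [-1.1, 3.3, 0, 0, 0, 0, 1],
    [-1.1, 3.3, 0, 0, 0, 0, 1],
    [-1.1, 3.3, 0, 0, 0, 0, 1],
    [-1.1, 3.2, 0, 0, 0, 0, 1],
    [-1.3, 3.2, 0, 0, 0, 0, 1],
    [0, 0, 0, 0, 0, 0, 1]
  ]
}}

```text
clock: 35.38
tool_pos: [0.4927, -0.2606, 0.2289]
eef_rot: [0.997, -0.075, -0.003, 0.0]
contact_force: [0.0, -0.2, -0.1]
opening: 0.511
finger_force: 15.0
```

Run:
```python
from h import *
w=snap('wrist','n.png'); sc=snap('scene'); t=snap('top')
# dish bright ring in scene
for s,n in((sc,'scene'),(t,'top'),(w,'wrist')):
    u,v=map(int,proj(s,[.4989,-.2575,.01])); im=s['pixels'][max(v-45,0):v+45,max(u-45,0):u+45].astype(int)
    print(n,u,v, proj(s,[.4989,-.2575,.15]))
go([.4947,-.2569,.06],-8.2); s=r.get_state(); print(s['opening']*88,s['finger_force'],s['q'].round(2))
```

```text
scene 230 175 (np.float64(222.17084894380804), np.float64(144.65933515827268))
top 415 235 (np.float64(427.2022398994661), np.float64(235.91428110783522))
wrist 312 159 (np.float64(310.4297442547401), np.float64(204.46828089264298))
clock 35.525 pos [ 0.4958 -0.256   0.2297] yaw -8.13 tilt [-0.001  0.003 -1.   ]
tool shift cm [-0.06  0.15 16.97] turn 0.06959171878070158
44.90894016837191 15.000313650816679 [ 0.72  0.68 -0.55  1.79  0.47  0.81 -1.77]
```

View pics/n.png

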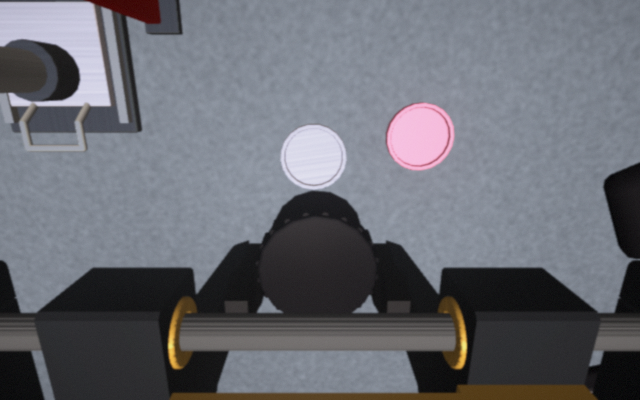

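The wrist view shows the cap upright in the jaws, its top circle centred near (318,265). The aluminium dish rim is centred at (314,156.5), with the pink look-alike at (420,136).

Run:
```python
from h import *
w=snap('wrist'); d=onz(w,314,156.5,.01); s=r.get_state(); c=onz(w,318.5,266,s['tool_pos'][2]+.007)
M=R.from_quat(s['eef_rot']).as_matrix(); print('dish',d,'cap',c,'cap in tool',(M.T@(c-s['tool_pos'])*1000).round(1))
# radius check of cap circle
e=[onz(w,u,266,s['tool_pos'][2]+.007) for u in(260,377)]; print(np.linalg.norm(e[0]-e[1]))
tgt=np.array([(d[0]+.4989)/2,(d[1]-.2575)/2,0])-M@[.0042,0,0]; tgt[2]=.038
go(tgt)
```

```text
dish [ 0.50563056 -0.25381921  0.01      ] cap [ 0.50504267 -0.2580268   0.23682248] cap in tool [ 9.3  1.  -7. ]
0.044496643842542254
clock 35.575 pos [ 0.496  -0.2557  0.2298] yaw -8.08 tilt [-0.001  0.003 -1.   ]
tool shift cm [ 0.23 -0.05 19.18] turn None
```

Run:
```python
from h import *
d0=pickle.load(open('s0.pkl','rb'))
for n,z in(('scene',.01),('top',.01)):
    s=d0[n]; u,v=map(int,proj(s,[.5,-.257,.01])); im=s['pixels'][v-16:v+17,u-16:u+17].astype(int)
    m=(im[:,:,0]-cv2.GaussianBlur(s['pixels'],(0,0),15)[v-16:v+17,u-16:u+17,0].astype(int)*0>145)&(im[:,:,0]-im[:,:,1]<12)
    m=m.astype(np.uint8); c=max(cv2.findContours(m,0,1)[0],key=cv2.contourArea); e=cv2.fitEllipse(cv2.convexHull(c)); print(n,e,onz(s,e[0][0]+u-16,e[0][1]+v-16,z))
w=snap('wrist'); u,v=313,157; im=w['pixels'][v-45:v+36,u-45:u+45].astype(int); m=((im[:,:,0]>150)&(im[:,:,0]-im[:,:,1]<12)).astype(np.uint8); c=max(cv2.findContours(m,0,1)[0],key=cv2.contourArea); e=cv2.fitEllipse(cv2.convexHull(c)); print('wrist',e,onz(w,e[0][0]+u-45,e[0][1]+v-45,.01))
```

```text
scene ((15.029354095458984, 15.530332565307617), (38.36687088012695, 54.41767883300781), 86.43749237060547) [ 0.49707538 -0.26194955  0.01      ]
top ((16.842647552490234, 16.56385040283203), (20.65781021118164, 21.192323684692383), 166.8872833251953) [ 0.49871563 -0.25705455  0.01      ]
wrist ((51.23556900024414, 47.997337341308594), (65.30438995361328, 66.95976257324219), 88.95855712890625) [ 0.50169445 -0.25815537  0.01      ]
```

Call:
{"method": "step_arm", "body": {
  "steps": [
    [-0.12, 0.08, 3, 0, 0, 0, 1],
    [0, 0, 3.5, 0, 0, 0, 1],
    [0, 0, 3.5, 0, 0, 0, 1],
    [0, 0, 3, 0, 0, 0, 1],
    [0, 0, 2.5, 0, 0, 0, 1],
    [0, 0, 1.5, 0, 0, 0, 1],
    [0, 0, 0.8, 0, 0, 0, 1],
    [0, 0, 0, 0, 0, 0, 1]
  ]
}}

```text
clock: 36.62
tool_pos: [0.4939, -0.2574, 0.0519]
eef_rot: [0.997, -0.071, -0.001, -0.001]
contact_force: [0.1, -0.3, -0.4]
opening: 0.516
finger_force: 15.0
```

Run:
```python
from h import *
go([.4947,-.2563,.038],-8.1); print(r.get_state()['contact_force'])
```

```text
clock 36.625 pos [ 0.4939 -0.2574  0.0519] yaw -8.19 tilt [-0.002  0.002 -1.   ]
tool shift cm [ 0.06 -0.12  1.39] turn -0.09293719971090297
[ 0.10966049 -0.31297501 -0.36620584]
```

Call:
{"method": "step_arm", "body": {
  "steps": [
    [0.05, -0.1, 0.6, 0, 0, 0, 1],
    [0, 0, 0.3, 0, 0, 0, 1],
    [0, 0, 0.3, 0, 0, 0, 1],
    [0, 0, 0.1, 0, 0, 0, 1],
    [0, 0, 0, 0, 0, 0, 1]
  ]
}}

```text
clock: 37.25
tool_pos: [0.4942, -0.2568, 0.0389]
eef_rot: [0.997, -0.072, -0.001, -0.001]
contact_force: [0.1, 0.1, 0.4]
opening: 0.515
finger_force: 15.0
```

Call:
{"method": "step_arm", "body": {
  "steps": [
    [0, 0, 0.1, 0, 0, 0, 1],
    [0, 0, 0, 0, 0, 0, 1]
  ]
}}

```text
clock: 37.5
tool_pos: [0.4943, -0.2568, 0.0381]
eef_rot: [0.997, -0.072, -0.001, -0.001]
contact_force: [-0.0, 0.7, 0.6]
opening: 0.512
finger_force: 15.0
```

Call:
{"method": "step_arm", "body": {
  "steps": [
    [0, 0, 0, 0, 0, 0, -0.2],
    [0, 0, 0, 0, 0, 0, -0.6],
    [0, 0, 0, 0, 0, 0, -1],
    [0, 0, 0, 0, 0, 0, -1],
    [0, 0, 0, 0, 0, 0, -1],
    [0, 0, -2, 0, 0, 0, -1],
    [0, 0, -4, 0, 0, 0, -1],
    [0, 0, -4, 0, 0, 0, -1]
  ]
}}

```text
clock: 38.5
tool_pos: [0.4941, -0.2568, 0.1388]
eef_rot: [0.997, -0.072, -0.001, -0.001]
contact_force: [0.7, -0.0, 0.7]
opening: 0.994
finger_force: 0.0
```

Call:
{"method": "step_arm", "body": {
  "steps": [
    [-2, -4, -3, 0, 0, 0, -1],
    [-2, -5, -2, 0, 0, 0, -1],
    [-2, -5, -1, 0, 0, 0, -1],
    [0, 0, 0, 0, 0, 0, -1],
    [0, 0, 0, 0, 0, 0, -1],
    [0, 0, 0, 0, 0, 0, -1]
  ]
}}

```text
clock: 39.25
tool_pos: [0.4552, -0.1114, 0.1978]
eef_rot: [0.997, -0.073, -0.001, -0.0]
contact_force: [0.6, 0.9, 0.6]
opening: 1.001
finger_force: 0.0
```

Run:
```python
from h import *
t=snap('top'); s=snap('scene'); w=snap('wrist')
a=cv2.resize(t['pixels'][205:265,385:465],(400,300)); b=cv2.resize(t['pixels'][205:265,190:270],(400,300)); c=cv2.resize(s['pixels'][155:200,200:260],(400,300)); d=cv2.resize(s['pixels'][145:220,380:480],(400,300))
cv2.imwrite('pics/z.png',np.vstack([np.hstack([a,b]),np.hstack([c,d])])[:,:,::-1])
im=t['pixels'][215:255,395:440].astype(int); m=(im.max(2)<75).astype(np.uint8); c=max(cv2.findContours(m,0,1)[0],key=cv2.contourArea); e=cv2.minEnclosingCircle(c); print(e,onz(t,e[0][0]+395,e[0][1]+215,.045))
x=r.get_state(); print(x['clock'],x['tool_pos'],x['contact_force'],x['opening'])
```

```text
((15.763157844543457, 25.289474487304688), 15.99460220336914) [ 0.48563038 -0.23419558  0.045     ]
39.4 [ 0.45505769 -0.11086664  0.19781329] [0.27193286 0.54048494 0.25694328] 1.0023699800008894
```

View pics/z.png

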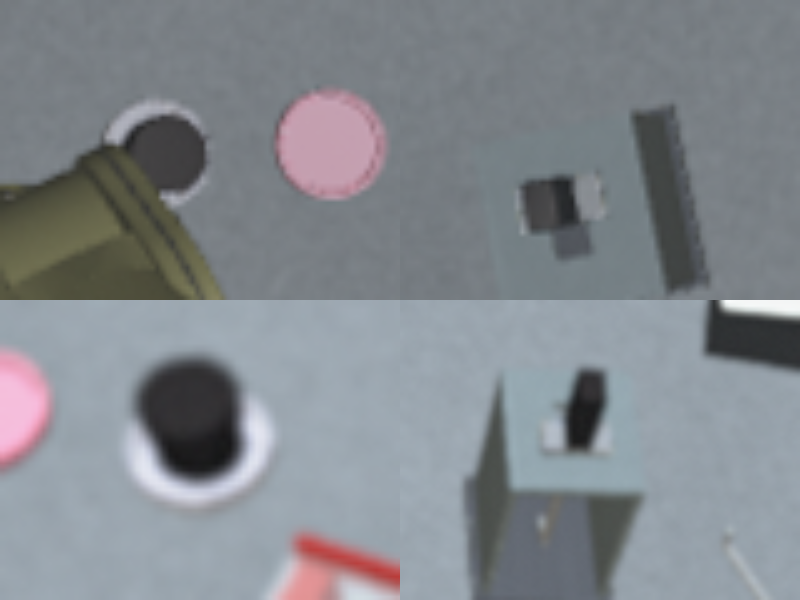

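The cap stands flat and nearly centred in the aluminium dish: top crop (166,155) against the dish at (157,150), with the parallax accounting for most of the gap. The hook hangs upright with its flange on the plate. Handing in.

```bash
python3 -c "
from plant import r
print(r.finish_job())"
```

```text
the job is handed in; nothing more can be done
None
```

I drew the tray out onto its stop, hung the hook back in its stand, set the cap open side down in the aluminium dish and handed the job in at about 39 s; the judge returned no verdict.

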